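# Find the short-filled tin and set it on the balance

## Task

Three identical-looking closed tins have dropped into the machine's catch tray; one of them is short-filled, less than half the weight of the others. Find the light one by feel or on the balance and leave it standing upright on the balance, centred on the pan; stand the two full tins upright in the blue tote. Treat the balance gently, so that its pan is never driven down to its stop, and leave everything else on the table where it is.

Things in the scene. Friction and masses are not known exactly. Their poses are not given: they have to be found in the camera images.
- tin1: red square tin with a flush brass-coloured lid, 56 x 56 mm, 60 mm tall, closed, rigid, looks the same as the other two. Origin at the centre of its underside, z up, x and y square to its sides. Weighs about 0.54 kg (full) or about 0.24 kg (short); which one is short changes every time and cannot be seen. Contents have 2 mm of play. Starts upright in the catch tray.
- tin2: red square tin with a flush brass-coloured lid, 56 x 56 mm, 60 mm tall, closed, rigid, looks the same as the other two. Origin at the centre of its underside, z up, x and y square to its sides. Weighs about 0.54 kg (full) or about 0.24 kg (short); which one is short changes every time and cannot be seen. Contents have 2 mm of play. Starts upright in the catch tray.
- tin3: red square tin with a flush brass-coloured lid, 56 x 56 mm, 60 mm tall, closed, rigid, looks the same as the other two. Origin at the centre of its underside, z up, x and y square to its sides. Weighs about 0.54 kg (full) or about 0.24 kg (short); which one is short changes every time and cannot be seen. Contents have 2 mm of play. Starts upright in the catch tray.
- pan (a joint): how far the round balance pan has sunk on its spring, m: 0 empty, 0.020 at its stop; about 2.2 mm per newton (5 mm under a short tin, 11.5 mm under a full one). A red index on the pan moves down a white column with black marks 5 mm apart (85 mm to +x of the pan's centre, top 130 mm above the table, clear of a gripper working from above).
- pan_top (a point): centre of the upper face of the balance's flat steel pan (red dot inside a thin black circle of 95 mm diameter); pan diameter 120 mm, its top 90 mm above the table when empty; moves down with the pan. The balance's grey base is fixed to the table, 190 x 130 x 55 mm.
- tray: steel catch tray of a white machine outfeed, fixed. Origin under its centre, on the table; inside 322 (x) x 152 (y) mm, floor 4 mm and lip 25 mm above the table. The tins stand along its x axis about 98 mm apart. From 17 cm to +x a chute rises to a housing (27 to 37 cm from the origin, 175 mm tall, 190 mm with its buttons). Tray and tote may swap sides.
- tote_in (a point): centre of the inner floor of the blue tote (open box, fixed), 5 mm above the table; inside 280 (x) x 160 (y) mm, wall tops 60 mm above the table; x along its length.
- check_weight: bystander: brass check weight with a knob, 36 mm wide, 59 mm tall; origin under its centre.
- bowl: bystander: steel bowl, 110 mm wide, 50 mm tall; origin under its centre.
- scraper: bystander: spatula with a white handle lying on the two stacked moulds; origin under its middle.
- moulds: bystander: two stacked chocolate moulds, 275 x 135 x 48 mm (long side along its own y); origin under the centre.
- mould_right: bystander: one filled chocolate mould, 275 x 135 x 24 mm (long side along its own y); origin under the centre.
- jar: bystander: amber glass jar, 64 mm wide, 90 mm tall; origin under its centre.
There are look-alikes about, which are no part of the job. Leave any purple look-alike of the tin3 alone.

How it is judged:
At the end, for the whole second after the job is handed in: The short tin stands upright (within 0.12 rad) and at rest on the pan, its centre within 10 mm of the pan's centre, so that the pan has sunk between 3 and 7.8 mm; the other two tins stand upright and at rest on the floor of the tote (value of joint pan between 0.003 and 0.0078 m and ((horizontal distance between tin1 and pan_top below 0.01 m and z of tin1 in the frame of pan_top between -0.006 and 0.006 m and angle between each of tin1, tin2, tin3's own z axis and vertical below 0.12 rad and linear speed of each of tin1, tin2, tin3 below 0.03 m/s and x of tin2 in the frame of tote_in between -0.125 and 0.125 m and y of tin2 in the frame of tote_in between -0.07 and 0.07 m and z of each of tin2, tin3 in the frame of tote_in below 0.008 m and x of tin3 in the frame of tote_in between -0.125 and 0.125 m and y of tin3 in the frame of tote_in between -0.07 and 0.07 m) or (horizontal distance between tin2 and pan_top below 0.01 m and z of tin2 in the frame of pan_top between -0.006 and 0.006 m and angle between each of tin2, tin1, tin3's own z axis and vertical below 0.12 rad and linear speed of each of tin2, tin1, tin3 below 0.03 m/s and x of tin1 in the frame of tote_in between -0.125 and 0.125 m and y of tin1 in the frame of tote_in between -0.07 and 0.07 m and z of each of tin1, tin3 in the frame of tote_in below 0.008 m and x of tin3 in the frame of tote_in between -0.125 and 0.125 m and y of tin3 in the frame of tote_in between -0.07 and 0.07 m) or (horizontal distance between tin3 and pan_top below 0.01 m and z of tin3 in the frame of pan_top between -0.006 and 0.006 m and angle between each of tin3, tin1, tin2's own z axis and vertical below 0.12 rad and linear speed of each of tin3, tin1, tin2 below 0.03 m/s and x of tin1 in the frame of tote_in between -0.125 and 0.125 m and y of tin1 in the frame of tote_in between -0.07 and 0.07 m and z of each of tin1, tin2 in the frame of tote_in below 0.008 m and x of tin2 in the frame of tote_in between -0.125 and 0.125 m and y of tin2 in the frame of tote_in between -0.07 and 0.07 m))); the robot touches nothing.
It fails at once if the balance pan is driven down to its stop (sunk more than 18.5 mm) (value of joint pan above 0.0185 m).
It fails at once if a bystander is moved by more than 25 mm (distance of any of check_weight, bowl, scraper, moulds, mould_right, jar from where it was at the start of the episode above 0.025 m).
It also fails if it takes over 72 s, if anything falls off the work surface, if the arm or the gripper's body presses on something with over 40 N, if the wrist force passes 120 N, or if a joint passes its speed limit or range.

## Robot

A 7-joint arm with a two-finger parallel gripper is mounted at the origin on the work surface. World frame = base frame: x ahead of the robot, y to its left, z up, the work surface at z = 0. Lengths are in m, angles in rad, forces in N, time in s.
With the tool pointing down it reaches from about 0.4 to 0.875 m from the base axis. Payload 4.4 kg.
Tool frame: the origin (TCP) lies midway between the tips of the shut fingers; the grasp point (between the pads) lies 19 mm behind it; z points along the fingers, y is the line along which they close (so a half turn about z gives the same grasp; the last joint's range is limited). The gripper opens to 85 mm and grips with 20 to 120 N. Pads are 22 mm wide; open, the fingers measure 114 mm over their backs; the gripper's body (76 mm by 85 mm) begins 54 mm behind the grasp point. The pads swing forward as they close: fully open they stand 13 mm farther back than shut.
Start: joints at [-1.407, 0.628, 0.038, 1.517, -0.027, 0.996, -0.02], TCP at [0.148, 0.633, 0.231] pointing down, gripper open.
Joint ranges: [-3.06, 3.06], [-0.37, 2.12], [-1.25, 1.32], [0.18, 2.47], [-1.1, 4.24], [0.23, 1.98], [-2.94, 2.94]. Speed limits (rad/s): [2.57, 2.57, 3.14, 3.14, 3.14, 3.14, 3.14].

## Interface

Orientations are given as a unit quaternion [w, x, y, z].
In Python, from plant import manip gives the robot as it stands. Calls block until the motion is done:
- manip.move_to(position, orientation): joint-space move of the TCP to a pose.
- manip.move_l(position, orientation=None, velocity=0.15, f_stop=None): straight line of the TCP; orientation=None keeps the orientation; velocity is the mean speed in m/s. With f_stop (N) it stops when the force on the tool has changed by that much, and returns True; else False.
- manip.move_joints(angles): joint-space move.
- manip.gripper_to(opening, strength=None): finger opening in m; strength is the grip in N (None keeps the last); returns when the fingers have stopped.
- manip.hold(seconds).
- manip.solve_ik(position, orientation): joint angles nearest the present ones, or None.
- manip.get_state(): the state.
- manip.camera(name): name is "side" or "top"; returns the picture (480x640x3 uint8, red, green, blue); there is no depth.
- manip.camera_info(name): a dict with "mtx" (3x3 intrinsics, pixels), "camera_from_world" (4x4, takes a point from world to camera coordinates). Camera axes: x right, y down, z forward; pixel columns grow to the right and rows downward; lengths in m; the calibration is good to about 2 mm. A picture is of the moment at which its call begins. camera_info takes no time and is no camera call.
A pose or a line that the arm cannot do raises manip.IKError and nothing moves.
- manip.sign_off(): hands the job in; it is judged then, once.
The state is a dict: "clock": time; "joint_positions": joint angles; "joint_vel": joint speeds; "joint_efforts": joint torques, N m; "tool_pos": TCP position; "eef_rot": TCP orientation; "force": force on the tool from outside, world axes, zero at the start; "torque": the same for the moment, N m; "width": finger opening in m; "finger_force": force on a finger pad.
Only numpy, scipy, OpenCV 4.12 (cv2) and the standard library are available. Lean on these libraries where they do the work, as an engineer would, in place of code of your own. Each camera call takes 0.05 s, during which the arm holds its last target. There are 200 camera calls.

## Working session

There is one attempt and no reset: what is moved stays moved. The work goes in short steps, each a Python script; the robot and the scene stay as the last script left them, time stands still between calls to the robot, and variables do not carry over. Pictures are saved under pics/ and viewed, at most 10 in all, crops included, and the job is handed in when it is done.

```bash
ls; mkdir -p pics; python3 - <<'E'
from plant import manip
import cv2
for n in("top","side"):
    im=manip.camera(n); cv2.imwrite(f"pics/{n}0.png",im[:,:,::-1]); i=manip.camera_info(n); print(n,i["mtx"].round(1).tolist(),i["camera_from_world"].round(3).tolist())
s=manip.get_state(); print(s)
E
```

```text
pics
top [[471.8, 0.0, 321.0], [0.0, 471.8, 244.3], [0.0, 0.0, 1.0]] [[0.024, -1.0, 0.017, -0.005], [-0.997, -0.026, -0.066, 0.503], [0.066, -0.016, -0.998, 1.229], [0.0, 0.0, 0.0, 1.0]]
side [[561.4, 0.0, 324.1], [0.0, 561.4, 241.4], [0.0, 0.0, 1.0]] [[0.908, -0.42, -0.011, -0.462], [-0.215, -0.442, -0.871, 0.194], [0.361, 0.793, -0.492, 1.371], [0.0, 0.0, 0.0, 1.0]]
{'clock': 0.1, 'joint_positions': array([-1.40679177,  0.62925645,  0.03846384,  1.51826386, -0.02700565,
        0.99629549, -0.01998741]), 'joint_vel': array([ 6.11920916e-05, -1.89800923e-03, -1.56869312e-03, -9.00013568e-04,
        7.28273164e-04, -6.95965856e-04,  3.40724081e-04]), 'joint_efforts': array([ 3.75060481e-03, -5.64544344e+01,  1.23080984e+00, -1.93977445e+01,
        1.12594044e-02,  5.42789086e-03, -1.70851212e-05]), 'tool_pos': array([0.14791431, 0.63237495, 0.23048089]), 'eef_rot': array([-8.59520920e-05,  1.14652464e-01,  9.93405298e-01, -8.47992491e-04]), 'force': array([0.38693738, 0.78333997, 0.00771787]), 'torque': array([-0.06707116, -0.03060477,  0.02420583]), 'finger_force': 0.0, 'width': 0.08575206464560933}
```

View pics/top0.png

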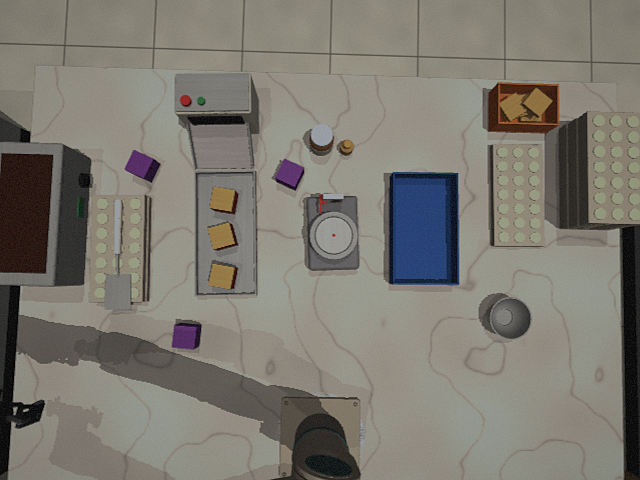

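View pics/side0.png

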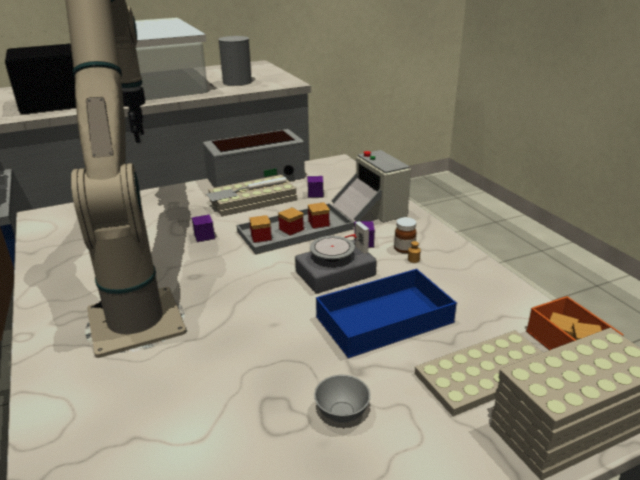

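The top view shows +x up and +y left. Candidate square blocks:
- **In the tray:** red tins with brass lids at (224,199), (222,236) and (222,276).
- **Purple look-alikes:** (142,165), (290,174) and (187,335), all outside the tray.

The three in the tray fit the description (red sides, brass lids, standing in the steel tray). The pan dot is at about (333,235) and the tote centre at about (424,228). Next I measure these and confirm with a crop.

```bash
cat > h.py <<'E'
from plant import manip
import numpy as np, cv2
def cast(px,z,n="top"):
    i=manip.camera_info(n); T=i["camera_from_world"]; R,t=T[:3,:3],T[:3,3]
    px=np.atleast_2d(px).astype(float)
    d=np.c_[px,np.ones(len(px))]@np.linalg.inv(i["mtx"]).T@R; c=-R.T@t
    return (c+d*((z-c[2])/d[:,2])[:,None])[:,:2]
def blobs(mask,amin):
    cs,_=cv2.findContours(mask.astype(np.uint8),cv2.RETR_EXTERNAL,cv2.CHAIN_APPROX_NONE)
    return [c[:,0] for c in cs if cv2.contourArea(c)>amin]
def rect(c,z):
    (x,y),(w,h),a=cv2.minAreaRect(cast(c,z).astype(np.float32)*1000)
    return np.array([x,y])/1000,(w,h),a
def quat(a):   # tool down, closing line at world angle a
    p=(a+np.pi/2)/2; return [0,np.cos(p),np.sin(p),0]
E
python3 - <<'E'
from h import *
im=cv2.imread("pics/top0.png"); hsv=cv2.cvtColor(im,cv2.COLOR_BGR2HSV); H,S,V=cv2.split(hsv)
sub=np.zeros_like(H); sub[175:295,196:257]=1
for c in blobs((H>10)&(H<28)&(S>90)&(V>90)&(sub>0),100): print("tin",c.mean(0).round(1),*rect(c,.064))
for c in blobs((H>105)&(H<130)&(S>120)&(np.arange(640)[None]>370),1000):
    print("tote rim",c.mean(0).round(1),*rect(c,.06))
sub[:]=0; sub[205:265,305:362]=1
m=((H<8)|(H>172))&(S>100)&(sub>0)
for c in blobs(m,-1): print("red",c.mean(0).round(1),len(c),cast(c.mean(0),.09))
m=((V>165)&(S<60)&(sub>0))
for c in blobs(m,300): 
    (u,v),r=cv2.minEnclosingCircle(c); print("pan",u,v,r,cast([u,v],.09), rect(c,.09))
cv2.imwrite("pics/crop0.png",cv2.resize(im[150:310,180:380],None,fx=4,fy=4,interpolation=cv2.INTER_CUBIC)[:600])
E
```

```text
tin [221. 276.] [0.41327386 0.25799454] (57.70738983154297, 55.73515701293945) 80.7802963256836
tin [221.  235.5] [0.51549896 0.26202673] (56.0980110168457, 55.956199645996094) 16.93769645690918
tin [222.1 198.7] [0.60943665 0.26263681] (56.44215393066406, 55.61001205444336) 81.99606323242188
tote rim [423.6 228.7] [ 0.54935406 -0.25486835] (288.1407775878906, 174.4899139404297) 0.84406977891922
red [333.5 235. ] 6 [[ 0.52170848 -0.02215129]]
red [320.3 209. ] 16 [[0.5859584  0.01224828]]
```

View pics/crop0.png

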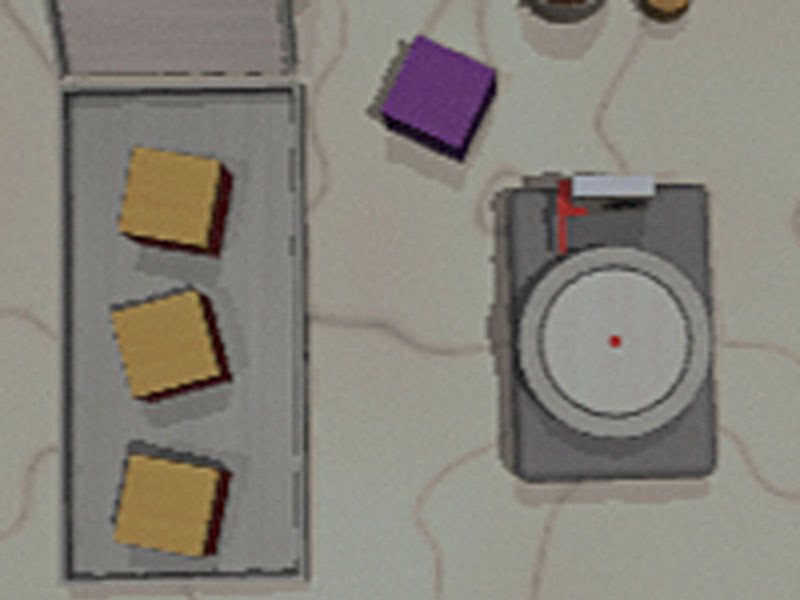

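The crop confirms it: three brass-lidded red tins in the tray, and the block beside it is purple (leave). Sizes come out at 56 mm and reach is about 0.49–0.66 m, both consistent. I'll pick up the first tin and weigh it by feel.

```bash
cat >> h.py <<'E'
HI=0.2
TINS=[((.4133,.2580),80.8),((.5155,.2620),106.9),((.6094,.2626),82.0)]
def fz():
    v=[]
    for _ in range(6): manip.hold(.05); v.append(manip.get_state()["force"][2])
    return np.mean(v)
def pick(k):
    (x,y),a=TINS[k]; q=quat(np.radians(a))
    s=manip.get_state()["tool_pos"]
    if manip.get_state()["width"]<.07: manip.gripper_to(.075)
    manip.move_to([x,y,.15],q) if s[2]>.149 else manip.move_l([x,y,.15],q)
    manip.gripper_to(.075,60); manip.hold(.2); f0=fz()
    manip.move_l([x,y,.028],q,velocity=.1); manip.gripper_to(0,60)
    w=manip.get_state()["width"]
    manip.move_l([x,y,.15],velocity=.12); manip.hold(.3); f1=fz()
    manip.move_l([x,y,HI],velocity=.15)
    st=manip.get_state(); print("tin",k,"width",w,st["width"],"pad",st["finger_force"],"f0",f0,"f1",f1,"kg",(f0-f1)/9.81,"clock",st["clock"])
    return (f0-f1)/9.81
def tote(x,y):
    q=quat(np.pi/2); manip.move_l([x,y,HI],q,velocity=.25)
    manip.move_l([x,y,.045],velocity=.12); manip.move_l([x,y,.030],velocity=.05)
    manip.gripper_to(.08); manip.move_l([x,y,HI],velocity=.2); print("tote",manip.get_state()["clock"])
E
python3 - <<'E'
from h import *
q=quat(np.pi/2)
print([manip.solve_ik([x,y,z],q) is not None for x,y in [(.6,-.255),(.495,-.255),(.5217,-.0222),(.609,.263),(.413,.258)] for z in (.03,.2)])
print("tray",cast([[197.5,236],[253.8,236]],.025))
pick(0)
E
```

```text
[True, True, True, True, True, True, True, True, True, True]
tray [[0.51554065 0.33050539]
 [0.51933885 0.18379538]]
tin 0 width 0.0553756832133623 0.05513266186204208 pad 64.44101393222809 f0 -0.01325482679528169 f1 -5.368837761650973 kg 0.5459309821463497 clock 6.5
```

Tin 0 weighs 0.546 kg, so it is full and goes in the tote. Next I weigh tin 1.

```bash
python3 - <<'E'
from h import *
tote(.495,-.255)
m=pick(1)
if m>.4: tote(.605,-.255); pick(2)
im=manip.camera("top"); im2=manip.camera("side")
cv2.imwrite("pics/m1.png",np.hstack([im[100:340,80:480],im2[100:340,150:550]])[:,:,::-1])
E
```

```text
tote 11.9833
tin 1 width 0.05495256423457862 0.05513837773381389 pad 64.94135051965714 f0 -0.13985639060675795 f1 -6.129561691430137 kg 0.6105713864244016 clock 18.5167
tote 24.025
tin 2 width 0.05523301050517566 0.055075204736078916 pad 64.44319278001785 f0 -0.3343727957046185 f1 -2.0835090127246247 kg 0.17830134730071417 clock 30.5583
```

View pics/m1.png

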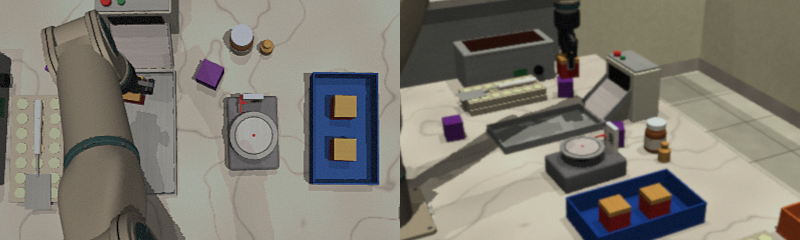

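Left half (top view): two full tins stand in the tote at (344,107) and (344,150), with the pan free at (253,134). Tin 2 is the light one and is in hand, so I lower it gently onto the pan.

```bash
python3 - <<'E'
from h import *
q=quat(np.pi/2); x,y=.5217,-.0222
manip.move_l([x,y,HI],q,velocity=.2)
manip.move_l([x,y,.122],velocity=.1); manip.hold(.3); a=fz()
manip.move_l([x,y,.110],velocity=.02); manip.hold(.3); print("dF",fz()-a, manip.get_state()["tool_pos"])
manip.gripper_to(.08); manip.hold(.3); manip.move_l([x,y,HI],velocity=.12)
manip.move_to([.42,.3,.3],q); manip.hold(.5)
im=manip.camera("top")[:,:,::-1].copy(); im2=manip.camera("side")[:,:,::-1]
H,S,V=cv2.split(cv2.cvtColor(im,cv2.COLOR_BGR2HSV)); sub=np.zeros_like(H); sub[175:295,305:460]=1
for c in blobs((H>10)&(H<28)&(S>90)&(V>90)&(sub>0),100):
    u=c.mean(0); z=.145 if u[0]<370 else .065; print("lid",u.round(1),*rect(c,z))
b=im[190:270,290:370]; s=im2[200:300,290:390]
cv2.imwrite("pics/m2.png",np.hstack([cv2.resize(b,(400,400)),cv2.resize(s,(400,400),interpolation=cv2.INTER_CUBIC)]))
print(manip.get_state()["clock"])
E
```

```text
dF 2.045984420402277 [ 0.52178343 -0.02219888  0.11003987]
lid [424.4 248.9] [ 0.49408469 -0.255612  ] (55.89694595336914, 53.72715377807617) 0.48051053285598755
lid [334.9 233.4] [ 0.52144818 -0.02279269] (55.86357498168945, 55.82135772705078) 88.47554779052734
lid [424.8 205.8] [ 0.60475659 -0.25528917] (55.00090026855469, 55.86130905151367) 87.62677001953125
38.675
```

View pics/m2.png

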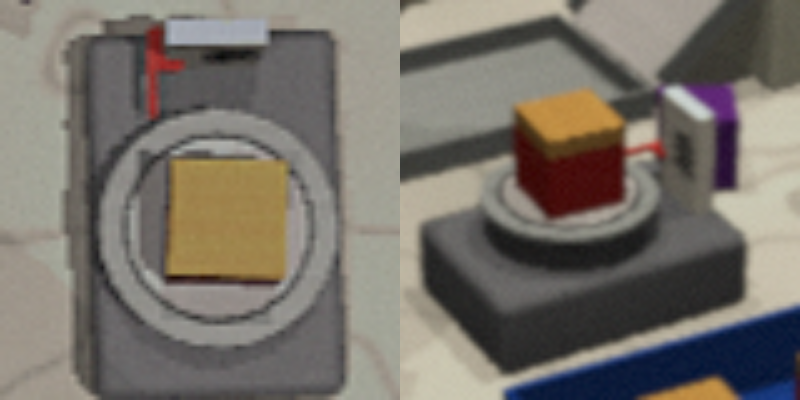

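The light tin stands upright on the pan, its lid centre within 1 mm of the pan dot. The lid measures 56 mm at the expected height of 0.145 m, which fits about 5 mm of sink. The arm is clear, so I hand the job in.

```bash
python3 -c "
from plant import manip
print(manip.sign_off())"
```

```text
the job is handed in; nothing more can be done
None
```

I handed the job in at about 39 s: the short tin (the one nearest the machine housing) stands upright on the balance within about 1 mm of the pan's centre, and the two full tins stand in the blue tote; the sign-off call returned no verdict.

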